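# Roast thermometer off its peg, into the stand, dial to red

## Task

Get the roast thermometer ready for use: without forcing it, slide it up on its screw to the wide end of its keyhole, lift it off the pegboard and lean it, face up and fully home, in the crimson desk stand, setting it down gently and letting go. Then, with the thermometer resting in the stand, turn its selector dial until it clicks in at the red dot. Leave the cups, coffee pot, jar, dispenser and tin undisturbed.

Things in the scene. Friction and masses are not known exactly. Their poses are not given: they have to be found in the camera images.
- meter_mid (a point): Middle of the hand-held roast thermometer, an orange box 36 thick (x), 60 wide (y), 140 tall (z), 0.2 to 0.35 kg; black face with a screen near the top, dial near the foot. Axes: z to its top, -x out of its face, +y to the left of the face seen from in front. It starts upright, hung on the pegboard. Pinch its flat 60 wide sides 5 to 20 above this point.
- keyhole (a point): Centre of the wide hole (20 x 20) of the keyhole in the thermometer's back, on the back face: 30 above and 18 behind its middle, same axes. From it a slot 7.5 wide runs up; its narrow end is 22 above this point. Back plate 3 thick, pocket 12 deep in all.
- screw (a point): Under side of the head of the steel screw that carries the thermometer, on its axis; axes as pegboard, it sticks out along -x. Head 12 across, 3 thick; shank 5 across. At the start the shank is in the keyhole's narrow end: lifting the thermometer straight up by 20 (16 to 23) puts the head in the wide hole, then it comes off straight along the pegboard's -x and is clear after 8.
- pegboard: Upright cream pegboard, crimson frame, on the right of the ledge, 402 high; fixed. Origin on the ledge below the screw, in the board's front plane; -x out of its front, z up, +y along it away from the robot. The thermometer hangs on a crimson batten 34 wide, 20 thick, z 130 to 240: room for fingertips beside it. A cup and a ladle hang fixed at y 145 to 335, up to 90 out; leave them.
- dial (a joint): Selector dial angle, rad, 0 to 3.14, growing clockwise seen from in front of the face. Clicks every 0.524 (30 degrees): 0 = off (white dot, pointer along the thermometer's +y), 1.571 = pointer to its top, 2.618 = the red dot, 3.14 = end stop. Starts in one of the first three clicks. A sprung ball pulls it to the nearest click; about 0.07 N m turns it past one.
- dial_grip (a point): Middle of the dial's finger bar, on the dial's axis, 29 in front of the thermometer's middle (11 off the face) and 26 below it. Grey bar 13 thick, 36 long on a disc 38 across; bar top 8 beyond this point, disc top 7 below it. Axes: z out of the face along the dial's axis, y along the bar to its white pointer end, x across the bar (pinch it along x). Turns with the dial.
- stand_seat (a point): Where meter_mid must come to lie when the thermometer is fully home in the stand, with the axes it then has: z up along the slope (60 degrees from vertical), -x square out of the rest (30 degrees from vertical), y level.
- stand: Crimson desk stand, fixed; origin under its dark base plate (150 x 104 x 8), lip and low side to its -x, z up. The rest slopes 30 degrees from level: a spine 40 wide, 120 long, a lip below, and two cheeks beside the lowest 42 of the thermometer with a gap of 66 (3 to spare each side). Lip and cheeks stand 20 off the rest, the thermometer's face 36.
- coffee_pot: Brown clay coffee pot, 120 across, 185 tall, handle and spout along y; origin under its centre. Leave alone.
- dispenser: White plastic push dispenser with crimson pump head, 68 across, 190 tall; origin under its centre. Leave alone.
- glass_jar: Closed glass jar of coffee with a steel twist cap, 80 across, 127 tall; origin under its centre. Leave alone.
- cup_a: Yellow enamel cup, 80 across, 74 tall, handle to +y; origin under its centre. Leave alone.
- cup_b: The other yellow enamel cup, as cup_a. Leave alone.
- tin: Cream tin with crimson lid, 75 across, 103 tall; origin under its centre. Leave alone.
Things that resemble listed ones, but are neither listed nor needed, are in the scene too. Leave any purple look-alike of the part that bears meter_mid alone. What is shaped like the stand but green is not meant.

How it is judged (in metres and radians):
On the way, in this order (a step that is already met when the one before it is completed fails the run):
1. the thermometer is off the pegboard, fully home in the stand, and let go (distance between meter_mid and stand_seat below 0.01 m and angle between the z axis of meter_mid and the z axis of stand_seat, either way round below 0.2 rad and angle between the x axis of meter_mid and the x axis of stand_seat, either way round below 0.12 rad and z of dial_grip in the frame of stand_seat below -0.015 m and x of dial_grip in the frame of stand_seat below -0.015 m and contact force between meter and stand above 0.5 N and contact force between meter and pegboard below 0.05 N and contact force between the fingers and meter below 0.05 N and linear speed of meter below 0.03 m/s), for 0.3 s.
2. the dial is at the red dot (value of joint dial between 2.46799 and 2.76799 rad), for 0.3 s.
At the end, for the whole second after the job is handed in: The thermometer lies released and at rest in the stand, off the pegboard: its middle within 10 mm of the seat point, face out, dial end down, within 7 degrees of the rest's plane and 11 of its slope line; the dial is clicked in within 0.15 rad of the red dot (2.618) (all of step 2 and distance between meter_mid and stand_seat below 0.01 m and angle between the z axis of meter_mid and the z axis of stand_seat, either way round below 0.2 rad and angle between the x axis of meter_mid and the x axis of stand_seat, either way round below 0.12 rad and z of dial_grip in the frame of stand_seat below -0.015 m and x of dial_grip in the frame of stand_seat below -0.015 m and contact force between meter and stand above 0.5 N and contact force between meter and pegboard below 0.05 N and linear speed of meter below 0.02 m/s); the robot touches nothing.
It fails at once if the thermometer is forced against the pegboard or its screw (over 60 N) (contact force between meter and pegboard above 60 N).
It fails at once if the thermometer is knocked or dropped into the stand (touches it while moving at over 0.5 m/s, as after a fall of 13 mm) (contact force between meter and stand above 0.5 N and linear speed of meter above 0.5 m/s).
It fails at once if a cup, the coffee pot, jar, dispenser or tin is shifted by over 30 mm or knocked over (distance of any of coffee_pot, dispenser, glass_jar, cup_a, cup_b, tin from where it was at the start of the episode above 0.03 m or angle between any of coffee_pot, dispenser, glass_jar, cup_a, cup_b, tin's own z axis and vertical above 0.4 rad).
It also fails if it takes over 72 s, if anything falls off the work surface, if the arm or the gripper's body presses on something with over 40 N, if the wrist force passes 120 N, or if a joint passes its speed limit or range.

## Robot

A 7-joint arm with a two-finger parallel gripper is mounted at the origin on the work surface. World frame = base frame: x ahead of the robot, y to its left, z up, the work surface at z = 0. Lengths are in m, angles in degrees, forces in N, time in s.
With the tool pointing down it reaches from about 0.4 to 0.875 m from the base axis. Payload 19.3 kg.
Tool frame: the origin (TCP) lies between the finger pads; the fingertips stand 22 mm ahead of it and the grasp point (between the pads) lies 3 mm ahead of it (r.tip_reach is the distance from the TCP to the fingertips, in m); z points along the fingers, y is the line along which they close (so a half turn about z gives the same grasp; the last joint's range is limited). The gripper opens to 85 mm and grips with 20 to 120 N. Pads are 22 mm wide; open, the fingers measure 114 mm over their backs; the gripper's body (76 mm by 85 mm) begins 54 mm behind the grasp point. The pads swing forward as they close: fully open they stand 13 mm farther back than shut.
Start: joints at [70.348, 29.874, -2.08, 91.645, 1.215, 58.505, -6.463], TCP at [0.168, -0.602, 0.253] pointing down, gripper open.
Joint ranges: [-166.77, 166.77], [-17.47, 122.26], [-85.68, 81.53], [9.62, 139.38], [-72.42, 252.41], [9.2, 110.78], [-144.41, 144.41]. Speed limits (degrees/s): [108.29, 108.29, 136.94, 136.94, 172.46, 172.46, 172.46].

## Interface

Orientations are given as [roll, pitch, yaw] about the fixed x, y, z axes, in that order (R = Rz(yaw) Ry(pitch) Rx(roll)).
In Python, from rig import r gives the robot as it stands. Calls block until the motion is done:
- r.reach(position, orientation): joint-space move of the TCP to a pose.
- r.move_linear(position, frame=None, v=0.15, stop_force=None): straight line of the TCP; frame=None keeps the orientation; v is the mean speed in m/s. With stop_force (N) it stops when the force on the tool has changed by that much, and returns True; else False.
- r.goto_joints(angles): joint-space move.
- r.gripper_to(opening, squeeze=None): finger opening in m; squeeze is the grip in N (None keeps the last); returns when the fingers have stopped.
- r.pause(seconds).
- r.ik(position, orientation): joint angles nearest the present ones, or None.
- r.read_state(): the state.
- r.grab_frame(name): name is "side" or "top"; returns a dict with "image" (420x560x3 uint8, blue, green, red), "intrinsics" (3x3 intrinsics, pixels), "k1" (the pictures are not rectified: a ray, as slopes to the right and down, at radius r is drawn at 1 + k1 r^2 times it, then the intrinsics apply), "T" (4x4, takes a point from camera to world coordinates). Camera axes: x right, y up, looking along -z (the intrinsics and any distortion apply to the point x, -y, -z); pixel columns grow to the right and rows downward; lengths in m; the calibration is good to about 2 mm. A picture is of the moment at which its call begins. There is no depth.
A pose or a line that the arm cannot do raises r.IKError and nothing moves.
- r.hand_in(): hands the job in; it is judged then, once.
The state is a dict: "clock": time; "q": joint angles; "joint_vel": joint speeds; "tau": joint torques, N m; "ee_pos": TCP position; "ee_rot": TCP orientation; "contact_force": force on the tool from outside, world axes, zero at the start; "ft_torque": the same for the moment, N m; "grip_width": finger opening in m; "grip_force": force on a finger pad.
Only numpy, scipy, OpenCV 4.12 (cv2) and the standard library are available. Lean on these libraries where they do the work, as an engineer would, in place of code of your own. Each camera call takes 0.05 s, during which the arm holds its last target. There are 200 camera calls.

## Working session

There is one attempt and no reset: what is moved stays moved. The work goes in short steps, each a Python script; the robot and the scene stay as the last script left them, time stands still between calls to the robot, and variables do not carry over. Pictures are saved under pics/ and viewed, at most 10 in all, crops included, and the job is handed in when it is done.

```bash
ls; mkdir -p pics; python3 - <<'E'
from rig import r
import cv2,numpy as np
for n in("side","top"):
    f=r.grab_frame(n); cv2.imwrite(f"pics/{n}0.png",f["image"]); np.savez(f"{n}0.npz",**f)
    print(n,f["intrinsics"].tolist(),f["k1"],np.round(f["T"],4).tolist())
print(r.tip_reach)
E
```

```text
pics
side [[406.81423348778486, 0.0, 287.6622376242616], [0.0, 406.81423348778486, 212.87808726741787], [0.0, 0.0, 1.0]] -0.0019747013678949573 [[-0.826, 0.2641, -0.4979, -0.0908], [-0.563, -0.4262, 0.708, 1.0196], [-0.0252, 0.8652, 0.5008, 0.8267], [0.0, 0.0, 0.0, 1.0]]
top [[455.7413493109915, 0.0, 281.76228289871193], [0.0, 455.7413493109915, 211.7051107401336], [0.0, 0.0, 1.0]] -0.01044692820882936 [[0.0272, 0.979, -0.202, 0.3289], [-0.9996, 0.0276, -0.0009, 0.0716], [0.0047, 0.202, 0.9794, 1.3868], [0.0, 0.0, 0.0, 1.0]]
0.022
```

View pics/side0.png

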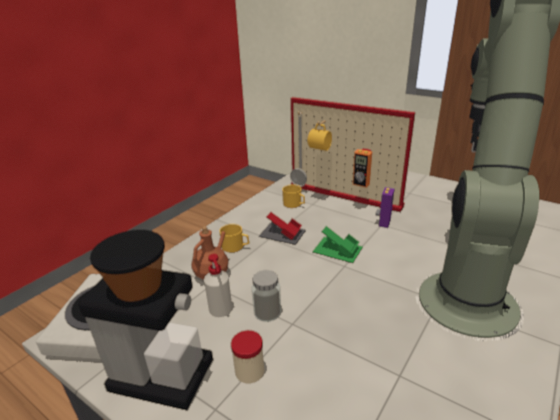

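View pics/top0.png

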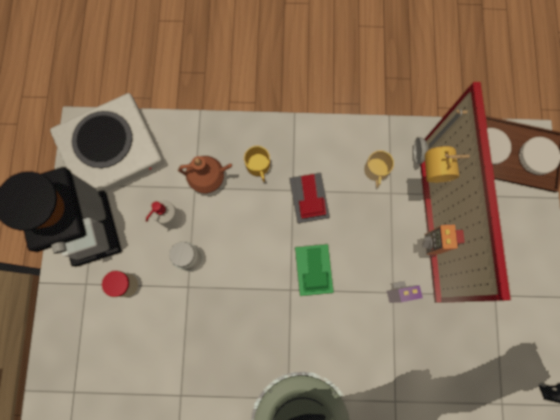

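```bash
python3 - <<'E'
import cv2,numpy as np
s=cv2.imread("pics/side0.png");t=cv2.imread("pics/top0.png")
def crop(im,u,v,w,h,k):
    c=cv2.resize(im[v:v+h,u:u+w],None,fx=k,fy=k,interpolation=cv2.INTER_CUBIC)
    for i in range(0,w,10): cv2.putText(c,str(u+i),(i*k,8),0,.3,(255,255,0),1); cv2.line(c,(i*k,10),(i*k,14),(255,255,0),1)
    for i in range(0,h,10): cv2.putText(c,str(v+i),(0,i*k+3),0,.3,(255,255,0),1); cv2.line(c,(20,i*k),(26,i*k),(255,255,0),1)
    return c
a=np.hstack([crop(s,330,140,80,60,5),crop(t,420,210,80,60,5)])
b=np.hstack([crop(s,250,200,80,60,5),crop(t,275,165,80,60,5)])
cv2.imwrite("pics/c1.png",np.vstack([a,b]))
E
```

```text
(no output)
```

View pics/c1.png

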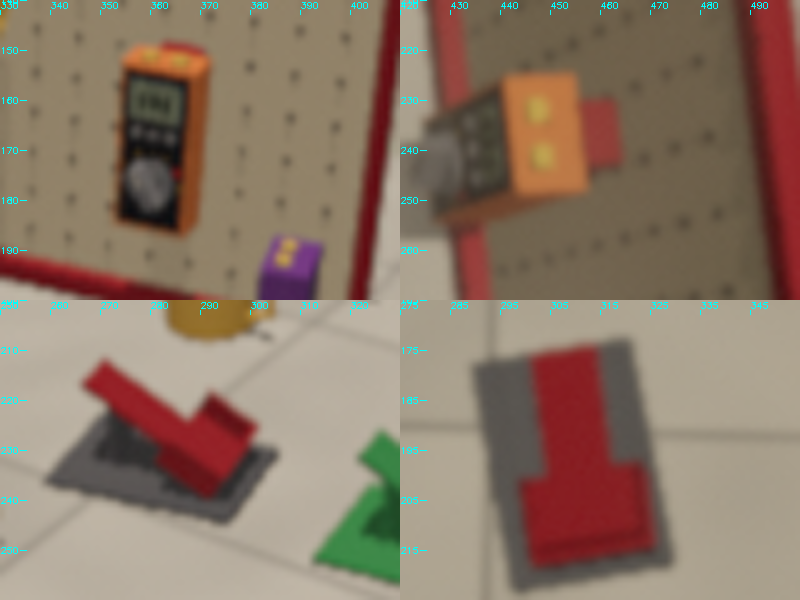

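The orange thermometer (side 361,168; top 450,237) hangs on the board. The purple box (side 387,208; top 410,293) is the look-alike. The crimson stand (side 283,228; top 311,197) is the one meant, and the green stand (side 338,243; top 315,268) is not. The crop confirms this. Its lip points toward the robot. Next I fit box models to the corner pixels.

```bash
cat > h.py <<'E'
import numpy as np, cv2
from scipy.optimize import least_squares
from scipy.spatial.transform import Rotation as Ro
C={n:dict(np.load(f"{n}0.npz")) for n in("side","top")}
def proj(n,P):
    f=C[n];T=f["T"];p=(np.atleast_2d(P)-T[:3,3])@T[:3,:3]
    s=np.c_[p[:,0],-p[:,1]]/-p[:,2:];s=s*(1+f["k1"]*(s**2).sum(1,keepdims=True))
    K=f["intrinsics"];return s@K[:2,:2].T+K[:2,2]
def tri(us,ut):
    return least_squares(lambda p:np.r_[proj("side",p)[0]-us,proj("top",p)[0]-ut],[.4,-.1,.1])
def ray(n,uv,z):
    return least_squares(lambda p:proj(n,[p[0],p[1],z])[0]-uv,[.4,-.1]).x
E
cat > fit.py <<'E'
from h import *
cr=lambda pts,o,off:(np.array(pts,float)-off+.5)/5-.5+o
# meter corners (local), x back, y away/left, z up
m=np.array([18,30,70.])/1e3
c=lambda a,b,d:m*[a,b,d]
L=[c(-1,1,1),c(-1,-1,1),c(1,-1,1),c(1,1,1),c(-1,1,-1),c(-1,-1,-1)]
S=cr([(122,68),(187,77),(210,55),(130,44),(117,220),(185,235)],[330,140],[0,0])
LT=[c(-1,1,1),c(1,1,1),c(1,-1,1),c(-1,-1,1)]
T=cr([(504,75),(576,72),(588,192),(516,194)],[420,210],[400,0])
def f(p):
    R=Ro.from_euler("ZX",p[3:5]).as_matrix()
    return np.r_[proj("side",p[:3]+np.array(L)@R.T)-S,proj("top",p[:3]+np.array(LT)@R.T)-T]
g=least_squares(lambda p:np.r_[f(p).ravel(),p[4]*10],[.4,-.4,.2,-1.57,0],loss="soft_l1")
print("meter",g.x[:3].round(4),np.degrees(g.x[3:]).round(2));print(f(g.x).round(1).tolist())
# stand base
B=np.array([(75,52,8),(75,-52,8),(-75,-52,8),(-75,52,8)])/1e3
TB=cr([(475,363),(630,340),(672,567),(517,592)],[275,165],[400,300])
SB=cr([(44,484),(228,522),(278,453)],[250,200],[0,300])  # image left, bottom, right
def fb(p,perm):
    R=Ro.from_euler("z",p[2]).as_matrix();W=np.r_[p[:2],0]+B@R.T
    return np.r_[proj("top",W)-TB,proj("side",W[perm])-SB]
for perm in([0,3,2],[1,0,3]):
    q=least_squares(lambda p:fb(p,perm).ravel(),[.5,0,.17],loss="soft_l1")
    print("stand",perm,q.x[:2].round(4),np.degrees(q.x[2]).round(2),q.cost.round(2),fb(q.x,perm).round(1).tolist())
E
python3 fit.py
```

```text
meter [ 0.5121 -0.355   0.1696] [-86.98  -1.69]
[[-0.5, -1.5], [1.2, -1.1], [0.1, 0.2], [1.6, 0.2], [-0.5, 0.9], [-0.0, 0.7], [0.1, 0.1], [-0.4, 0.3], [-0.1, -0.5], [0.2, -0.5]]
stand [0, 3, 2] [ 0.6607 -0.0098] 10.73 4.0 [[-1.3, -0.1], [0.3, -0.5], [0.5, 0.3], [-1.8, 0.6], [-0.6, -1.3], [0.2, -0.5], [0.8, -1.3]]
stand [1, 0, 3] [ 0.6593 -0.0121] 13.17 90.27 [[-1.4, 1.2], [-0.1, -0.6], [2.1, -0.1], [0.1, 1.5], [11.4, -14.8], [-36.6, -8.5], [-8.3, 12.8]]
```

```bash
cat > fit2.py <<'E'
from h import *
from scipy.optimize import minimize
K=8
def soft(n,box,good):
    u,v,w,h=box;im=C[n]["image"][v:v+h,u:u+w].astype(np.uint8)
    im=cv2.resize(im,None,fx=K,fy=K,interpolation=cv2.INTER_CUBIC);b,g,rr=[x.astype(float) for x in cv2.split(im)]
    return good(b,g,rr).astype(np.float32)
def rend(n,box,P):
    u,v,w,h=box;q=((proj(n,P)-[u,v]+.5)*K-.5)
    m=np.zeros((h*K,w*K),np.float32);cv2.fillConvexPoly(m,cv2.convexHull(np.round(q*16).astype(np.int32)),1.,shift=4);return m
def score(items):return sum(np.abs(cv2.GaussianBlur(M-rend(n,b,P),(0,0),3)).sum()/K/K for n,b,M,P in items)
def nm(f,x0,s):
    best=None
    for k in range(3):
        o=minimize(f,x0,method="Nelder-Mead",options=dict(initial_simplex=np.vstack([x0]+[x0+np.eye(len(x0))[i]*s[i]*(-1)**k for i in range(len(x0))]),maxiter=500));x0=o.x
    return o
m=np.array([18,30,70.])/1e3
cor=np.array([[a,b,c] for a in(-1,1) for b in(-1,1) for c in(-1,1)])*m
bs=(340,135,45,60);bt=(425,212,50,50)
Ms=soft("side",bs,lambda b,g,r:((r-b>95)&(g>50)|(r<95)).astype(float))
Ms=cv2.morphologyEx(Ms,cv2.MORPH_OPEN,np.ones((25,25)));Ms=cv2.morphologyEx(Ms,cv2.MORPH_CLOSE,np.ones((41,41)))
Mt=soft("top",bt,lambda b,g,r:(r>160)&(g>80));Mt=cv2.morphologyEx(Mt,cv2.MORPH_OPEN,np.ones((9,9)))
def fm(p,out=0):
    R=Ro.from_euler("ZX",p[3:5]).as_matrix();W=p[:3]+cor@R.T
    it=[("side",bs,Ms,W),("top",bt,Mt,W[cor[:,2]>0])];return it if out else score(it)+5*p[4]**2*100
o=nm(fm,np.array([.512,-.355,.17,np.radians(-87),0]),[.004,.004,.004,.05,.03])
print("meter",o.x[:3].round(4),np.degrees(o.x[3:]).round(2),o.fun)
B=np.array([(x,y,z) for x in(75,-75) for y in(52,-52) for z in(0,8)])/1e3
b2=(280,165,60,65)
M2=soft("top",b2,lambda b,g,r:(g<115)|(r-g>50));M2=cv2.morphologyEx(cv2.morphologyEx(M2,cv2.MORPH_OPEN,np.ones((41,41))),cv2.MORPH_CLOSE,np.ones((9,9)))
def fs(p,out=0):
    W=np.r_[p[:2],0]+B@Ro.from_euler("z",p[2]).as_matrix().T
    it=[("top",b2,M2,W)];return it if out else score(it)
s=nm(fs,np.array([.6607,-.0098,.187]),[.004,.004,.05])
print("stand",s.x[:2].round(4),np.degrees(s.x[2]).round(2),s.fun)
v=[np.hstack([cv2.resize(M+2*rend(n,b,P),(400,300))*80]) for n,b,M,P in fm(o.x,1)+fs(s.x,1)]
cv2.imwrite("pics/mask.png",np.vstack([np.hstack(v[:2]),np.hstack([v[2],v[2]*0])]))
# superstructure
cr=lambda pts,o,off:(np.array(pts,float)-off+.5)/5-.5+o
St=cr([(82,385),(105,360),(258,430),(210,393)],[250,200],[0,300])
Tp=cr([(532,355),(598,347),(655,547),(643,462),(532,567),(519,480)],[275,165],[400,300])
for i in range(4):
    k=tri(St[i],Tp[i]); d=Ro.from_euler("z",-s.x[2]).as_matrix()@(k.x-np.r_[s.x[:2],0]);print((d*1e3).round(1),k.cost.round(2))
a=np.radians(30);e=np.array([np.cos(a),0,np.sin(a)]);nn=np.array([-np.sin(a),0,np.cos(a)])
def mod(p):
    xl,zl,t,w,dx,dy,ln=p;o=np.array([xl,0,zl]);y=np.array([0,1,0])
    L=[o+e*ln+y*.02,o+e*ln-y*.02,o-e*t+nn*.02-y*w,o+e*.042+nn*.02-y*w,o-e*t+nn*.02+y*w,o+e*.042+nn*.02+y*w]
    return np.r_[s.x[:2]+[dx,dy],0]+np.array(L)@Ro.from_euler("z",s.x[2]).as_matrix().T
def fr(p):
    W=mod(p);return np.r_[(proj("side",W[:4])-St).ravel(),(proj("top",W)-Tp).ravel(),(p[2]-.008)*500,(p[3]-.039)*500,p[4:6]*300,(p[6]-.12)*500]
k=least_squares(fr,[-.05,.04,.008,.039,0,0,.12],loss="soft_l1");print(k.x.round(4),fr(k.x).round(1)[:20])
p=k.x;seat=np.r_[s.x[:2]+p[4:6],0]+Ro.from_euler("z",s.x[2]).as_matrix()@(np.array([p[0],0,p[1]])+e*.07+nn*.018)
print("seat",seat.round(4))
E
python3 fit2.py
```

```text
meter [ 0.5135 -0.3532  0.174 ] [-84.99   0.38] 201.4951731745866
stand [ 0.6633 -0.0098] 10.26 100.07052612304688
[52.4 18.7 72.7] 0.03
[ 52.1 -21.1  72.4] 0.01
[-64.4 -39.8  26.7] 0.14
[-19.8 -39.6  50.1] 1.11
[-0.0482  0.0131  0.008   0.0383  0.0002 -0.0012  0.1177] [-0.5  0.1 -0.3  0.   0.6  0.2 -0.6 -0.4 -0.  -0.2 -0.1 -0.6 -0.2 -0.
  0.6  1.4 -0.4 -0.3  0.2  1.5]
seat [ 0.6668 -0.0104  0.0637][ WARN:0@2.837] global loadsave.cpp:1063 imwrite_ Unsupported depth image for selected encoder is fallbacked to CV_8U.
```

View pics/mask.png

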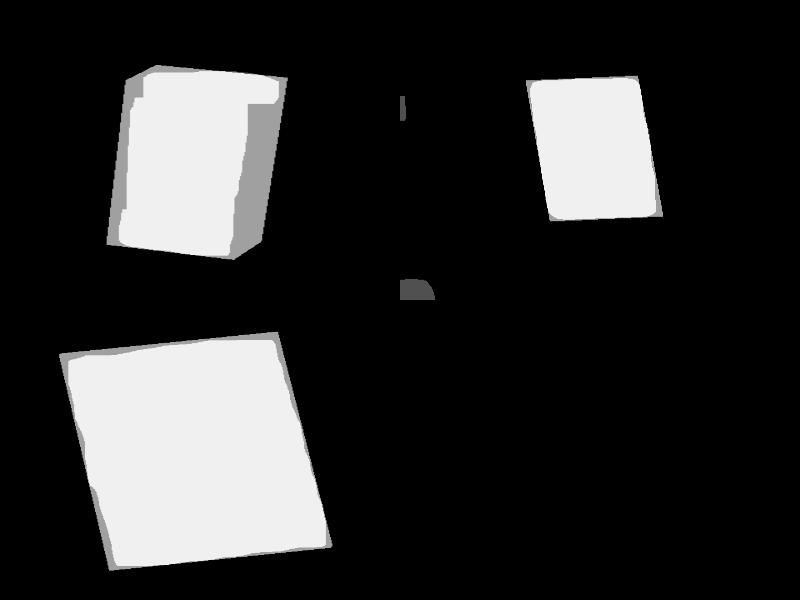

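The mask overlay shows the stand base and the meter's top face aligning well. The side mask of the meter missed its shaded orange flank, so I'm fixing that threshold and checking the IK along the route.

```bash
cat > fix.py <<'E'
s=open("fit2.py").read()
a=s.index('Ms=soft("side"');b=s.index('Mt=soft("top"')
s=s[:a]+'''Ms=soft("side",bs,lambda b,g,r:(((r-b)>.5*r)&((g-b)>.12*r))|(r<75)|((r<125)&(np.abs(r-b)<.25*r)))
Ms=cv2.morphologyEx(cv2.morphologyEx(Ms,cv2.MORPH_CLOSE,np.ones((17,17))),cv2.MORPH_OPEN,np.ones((61,61)))
'''+s[b:]
open("fit2.py","w").write(s)
E
python3 fix.py; python3 fit2.py 2>/dev/null | head -2
python3 - <<'E'
import cv2,numpy as np
from h import *
m=cv2.imread("pics/mask.png")[:300,:400]
s=cv2.imread("pics/side0.png")[135:195,340:385]
cv2.imwrite("pics/mask2.png",np.hstack([m,cv2.resize(s,(400,300),interpolation=cv2.INTER_CUBIC)]))
# board frame bottom front corner rows for yaw check: red pixels near table in top view
E
cat > mo.py <<'E'
from h import *
from rig import r
A=np.array([[0,0,1],[0,1,0],[-1,0,0.]])   # tool axes in meter frame
def tool(Rm,flip): 
    R=Rm@A
    return R@np.diag([-1,-1,1]) if flip else R
eul=lambda R:Ro.from_matrix(R).as_euler("xyz",degrees=True)
Rm0=lambda yaw:Ro.from_euler("z",yaw,degrees=True).as_matrix()
a=np.radians(30)
RS=lambda yaw:Rm0(yaw)@np.array([[.5,0,np.cos(a)],[0,1,0],[-np.cos(a),0,.5]])
E
python3 - <<'E'
from mo import *
m=np.array([.512,-.354,.172]);seat=np.array([.6668,-.0104,.0637])
for fl in(0,1):
    R=tool(Rm0(-86),fl);Q=tool(RS(10.3),fl)
    for nm,p,O in[("pre",m+Rm0(-86)@[-.12,0,.014],R),("gr",m+Rm0(-86)@[.003,0,.014],R),("up",m+Rm0(-86)@[-.1,0,.14],R),
      ("above",seat+RS(10.3)@[-.1,0,.114],Q),("seat",seat+RS(10.3)@[.003,0,.014],Q),("dial",seat+RS(10.3)@[-.046,0,-.026],Q)]:
        q=r.ik(p,eul(O));print(fl,nm,None if q is None else np.round(q,0))
E
```

```text
meter [ 0.5125 -0.3543  0.1714] [-85.45  -0.77] 82.07710572067154
stand [ 0.6633 -0.0098] 10.26 100.07052612304688
0 pre [-24.  59.  11. 118.  75.  82. -84.]
0 gr [-26.  67.  34. 118.  82.  59. -87.]
0 up [ -4.  42. -12. 120.  84. 100. -73.]
0 above [ 32.  39. -50. 104.  61.  30.  47.]
0 seat [ 32.  51. -49. 112. 100.  28.  14.]
0 dial [ 42.  52. -61. 120. 102.  36.  13.]
1 pre [ -4.  58. -14. 117.  83. 102.  95.]
1 gr [-26.  67.  34. 118.  82.  60.  93.]
1 up [-11.  42.  -2. 120.  82.  94. 107.]
1 above [  1.  31.  -5. 105.  -4.  14. -79.]
1 seat [-10.  43.  11. 114. 238.  12.  35.]
1 dial [-10.  37.  11. 122. 228.  14.  47.]<sys>:0: UserWarning: Gimbal lock detected. Setting third angle to zero since it is not possible to uniquely determine all angles.
```

View pics/mask2.png

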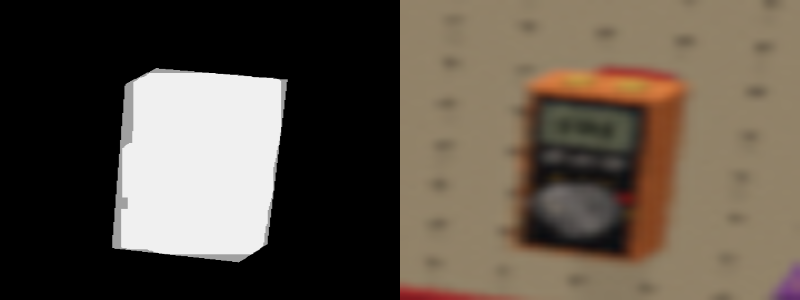

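```bash
python3 - <<'E' 2>/dev/null
from mo import *
print("purple",ray("top",[410,293],.14), "cup_a",ray("top",[379,166],.07),"green",ray("top",[315,268],.04))
yaw=-85.5;m=np.array([.5125,-.3543,.1714]);R=tool(Rm0(yaw),0)
s=r.read_state();p=np.array(s["ee_pos"]);print(s["clock"])
r.move_linear([p[0],p[1],.45],v=.3)
print(np.round(r.read_state()["q"],0))
r.move_linear([.38,-.2,.45],v=.4)
print(np.round(r.read_state()["q"],0))
r.reach(m+Rm0(yaw)@[-.13,0,.15],eul(R))
s=r.read_state();print(s["clock"],np.round(s["q"],0),s["ee_pos"])
for k in([-.13,0,.014],[.003,0,.014]): 
    q=r.ik(m+Rm0(yaw)@k,eul(R));print(np.round(q,0))
f=r.grab_frame("side");cv2.imwrite("pics/a1.png",f["image"])
E
```

```text
purple [ 0.37167899 -0.2796211 ] cup_a [ 0.74948743 -0.21672256] green [ 0.44024764 -0.02964323]
0.1
[70. 23. -1. 75.  1. 83. -6.]
[ 40.   3. -21. 100.   1.  77. -55.]
4.0083 [-32.  44.  22. 121.  74.  80. -70.] [ 0.50183806 -0.22555481  0.32163068]
[-30.  61.  18. 119.  72.  76. -83.]
[-19.  63.  25. 118.  86.  68. -87.]
```

```bash
python3 - <<'E' 2>/dev/null
from mo import *
yaw=-85.5;m=np.array([.5125,-.3543,.1714]);M=Rm0(yaw);R=tool(M,0)
r.move_linear(m+M@[-.13,0,.014],v=.2)
h=r.move_linear(m+M@[.003,0,.014],v=.08,stop_force=8)
s=r.read_state();print(h,s["clock"],(M.T@(np.array(s["ee_pos"])-m)).round(4),np.round(s["contact_force"],1))
c0=np.array(s["contact_force"])
if not h:
    for w in(.07,.064,.062,.060,.057):
        r.gripper_to(w,20);s=r.read_state();print(w,round(s["grip_width"],4),round(s["grip_force"],1),(M.T@(np.array(s["contact_force"])-c0)).round(1),np.round(s["ft_torque"],2))
        if s["grip_force"]>10:break
f=r.grab_frame("side");cv2.imwrite("pics/a2.png",f["image"])
g=r.grab_frame("top")["image"]
a=cv2.resize(f["image"][120:220,310:420],(400,364),interpolation=3);b=cv2.resize(g[190:290,400:510],(400,364),interpolation=3)
cv2.imwrite("pics/a2c.png",np.hstack([a,b]))
E
```

```text
False 6.7083 [0.0026 0.0002 0.0139] [-0.4 -1.   0.1]
0.07 0.0699 0.0 [-0.8  0.2  0.1] [1.05 0.09 0.04]
0.064 0.064 0.2 [-0.9  0.7 -0.2] [0.98 0.07 0.06]
0.062 0.0619 0.1 [-1.2  1.7 -0.1] [1.08 0.09 0.05]
0.06 0.0601 7.1 [-3.9  2.2  0.1] [0.98 0.15 0.41]
0.057 0.0601 20.7 [-6.   2.5  1.1] [0.87 0.22 0.34]
```

View pics/a2c.png

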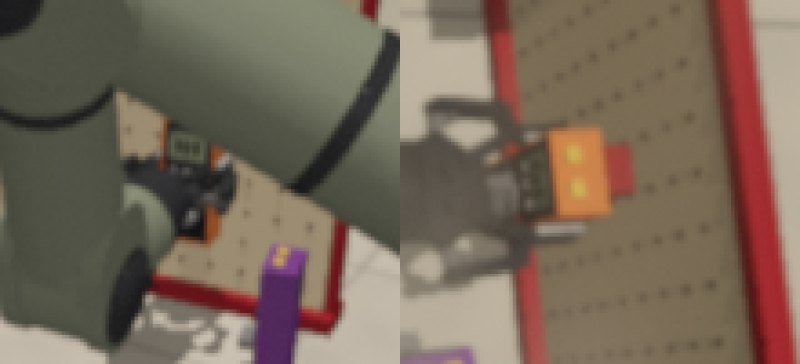

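The fingers hold the meter at 60 mm width with small side forces. Now I lift it, watching the force.

```bash
python3 - <<'E' 2>/dev/null
from mo import *
yaw=-85.5;M=Rm0(yaw)
r.gripper_to(.055,40)
s=r.read_state();p=np.array(s["ee_pos"]);c0=np.array(s["contact_force"])
def rep(t):
    s=r.read_state();print(t,round(s["clock"],2),(M.T@(np.array(s["ee_pos"])-p)).round(4),(M.T@(np.array(s["contact_force"])-c0)).round(1),round(s["grip_width"],4),round(s["grip_force"],1))
rep("grip")
h=r.move_linear(p+[0,0,.010],v=.04,stop_force=20);rep(h)
if not h: h=r.move_linear(p+[0,0,.020],v=.04,stop_force=20);rep(h)
if not h:
    h=r.move_linear(p+M@[-.012,0,.020],v=.03,stop_force=12);rep(h)
E
```

```text
grip 8.22 [0. 0. 0.] [0. 0. 0.] 0.0596 41.5
False 8.62 [-0.     -0.      0.0105] [ 0.4 -1.   0.7] 0.0599 43.5
False 9.02 [-0.     -0.0001  0.0208] [-0.5 -3.2 -1. ] 0.0596 43.6
False 9.57 [-0.0121  0.0001  0.02  ] [ 5.3 -2.8 -4. ] 0.0599 43.0
```

```bash
cat > place.py <<'E'
from mo import *
seat=np.array([.6668,-.0104,.0637]);S=RS(10.3);Q=tool(S,0);g=np.array([.0026,0,.0139])
M=Rm0(-85.5)
E
python3 - <<'E' 2>/dev/null
from place import *
p=np.array(r.read_state()["ee_pos"])
r.move_linear(p+M@[-.11,0,.0],v=.2)
r.move_linear(p+M@[-.16,0,.13],v=.25)
s=r.read_state();print(s["clock"],np.round(s["q"],0),np.round(s["ee_pos"],3))
P=seat+S@(g+[-.14,0,.012])
q=r.ik(P,eul(Q));print(np.round(q,1))
r.reach(P,eul(Q))
s=r.read_state();print(s["clock"],np.round(s["q"],0),np.round(s["ee_pos"],3),np.round(P,3),round(s["grip_width"],4))
for k in([0,0,.01],[-.02,0,-.04-.0139]): 
    q=r.ik(seat+S@(g+k),eul(Q));print(None if q is None else np.round(q,0))
f=r.grab_frame("side");t=r.grab_frame("top")
cv2.imwrite("pics/b1.png",np.hstack([cv2.resize(f["image"][120:270,180:380],(400,300),interpolation=3),cv2.resize(t["image"][110:260,220:420],(400,300),interpolation=3)]))
E
```

```text
10.975 [-36.  42.  21. 121.  70.  83. -68.] [ 0.499 -0.186  0.335]
[ 49.3  44.6 -73.2 116.9  80.8  39.6  30.9]
13.1083 [ 49.  45. -73. 117.  81.  40.  31.] [ 0.621 -0.019  0.195] [ 0.621 -0.019  0.196] 0.0595
[ 37.  56. -59. 110.  98.  37.  20.]
[ 41.  55. -59. 120. 108.  37.   9.]
```

View pics/b1.png

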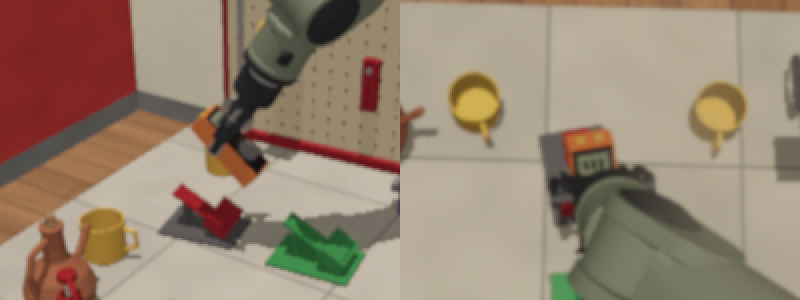

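The meter is held face up above the crimson stand, parallel to its slope. Now I lower it along the rest's normal, guided by force.

```bash
python3 - <<'E' 2>/dev/null
from place import *
r.move_linear(seat+S@(g+[-.035,0,.010]),v=.12)
r.pause(.2)
s=r.read_state();c0=np.array(s["contact_force"]);print(s["clock"])
def rep(t):
    s=r.read_state();print(t,round(s["clock"],2),(S.T@(np.array(s["ee_pos"])-seat)-g).round(4),(S.T@(np.array(s["contact_force"])-c0)).round(1),round(s["grip_width"],4))
rep("start")
h=r.move_linear(seat+S@(g+[.004,0,.010]),v=.03,stop_force=4);rep(h)
E
```

```text
14.4333
start 14.43 [-0.0355 -0.0003  0.0103] [0. 0. 0.] 0.0597
True 14.94 [-0.0275 -0.0001  0.0098] [-4.3 -1.   3.1] 0.0597
```

```bash
python3 - <<'E' 2>/dev/null
from place import *
r.pause(.3)
s=r.read_state();print(np.round(s["contact_force"],1),s["clock"])
r.move_linear(np.array(s["ee_pos"])+S@[-.012,0,0],v=.05);r.pause(.3)
s=r.read_state();print(np.round(s["contact_force"],1),np.round(s["ft_torque"],2),s["clock"])
C2={}
for n in("side","top"):
    f=r.grab_frame(n);cv2.imwrite(f"pics/d_{n}.png",f["image"]);C2[n]=f["image"]
P=np.array(s["ee_pos"])-S@g
# predicted meter edges drawn on crops
m=np.array([18,30,70.])/1e3
cor=np.array([[a,b,c] for a in(-1,1) for b in(-1,1) for c in(-1,1)])*m
out=[]
for n,(u,v) in(("side",(245,180)),("top",(275,150))):
    k=5;c=cv2.resize(C2[n][v:v+80,u:u+80],None,fx=k,fy=k,interpolation=3)
    q=((proj(n,P+cor@S.T)-[u,v]+.5)*k).astype(int)
    for i in range(8):
        for j in range(i):
            if (cor[i]!=cor[j]).sum()==1: cv2.line(c,tuple(map(int,q[i])),tuple(map(int,q[j])),(255,255,0),1)
    out.append(c)
cv2.imwrite("pics/d1.png",np.hstack(out))
E
```

```text
[ 0.3  1.  -0.7] 15.2417
[ 0.2  0.5 -2.6] [-0.12  0.79  0.02] 15.9333
```

View pics/d1.png

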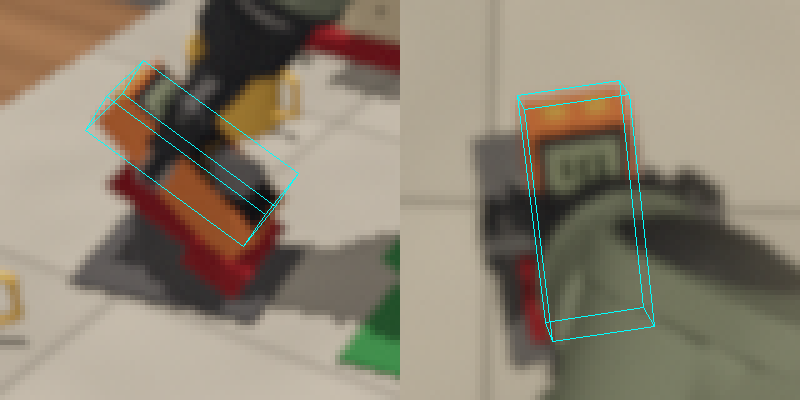

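The overlay shows the meter sitting a few mm lower at the foot than predicted, with some pitch or slip in the grip. I'm fitting its actual in-hand pose from both images.

```bash
cat > hand.py <<'E'
from place import *
from scipy.optimize import minimize
m=np.array([18,30,70.])/1e3
cor=np.array([[a,b,c] for a in(-1,1) for b in(-1,1) for c in(-1,1)])*m
K=4
def orange(im,box):
    u,v,w,h=box;i=cv2.resize(im[v:v+h,u:u+w],None,fx=K,fy=K,interpolation=3);h_=cv2.cvtColor(i,cv2.COLOR_BGR2HSV)
    o=cv2.inRange(h_,(6,140,60),(17,255,255)); n,l,st,_=cv2.connectedComponentsWithStats(o)
    for k in range(1,n):
        if st[k,4]<60:o[l==k]=0
    return o
def fit(ims,ee,S0,faces,boxes,x0=np.zeros(4)):
    O={n:np.argwhere(orange(ims[n],boxes[n]))[:,::-1] for n in ims}
    def W(p): 
        Rp=S0@Ro.from_euler("y",p[3]).as_matrix()
        piv=ee+S0@np.array([-.003,0,0])
        return piv+S0@p[:3]+(cor+[ .0004,0,-.0139])@Rp.T
    def cost(p):
        w=W(p);c=0
        for n in ims:
            u,v,_,_=boxes[n]
            hull=cv2.convexHull((((proj(n,w[faces[n]])-[u,v]+.5)*K-.5)).astype(np.float32))
            d=np.array([cv2.pointPolygonTest(hull,tuple(map(float,x)),True) for x in O[n][::3]])/K
            c+=np.clip(-d,0,6).sum()/len(d)*3
            # reward: hull outline near orange boundary -> shrink-tight: mean over hull edges of distance to orange
            dt=D[n];e=np.linspace(0,1,30)[:,None];hp=hull[:,0]
            pts=np.vstack([a*(1-e)+b*e for a,b in zip(hp,np.roll(hp,-1,0))]).astype(int)
            pts[:,0]=pts[:,0].clip(0,dt.shape[1]-1);pts[:,1]=pts[:,1].clip(0,dt.shape[0]-1)
            c+=np.clip(dt[pts[:,1],pts[:,0]]/K,0,3).mean()
        return c+((p[1]/.002)**2+ (p[0]/.01)**2+(p[3]/.2)**2)*.02
    D={n:cv2.distanceTransform(255-orange(ims[n],boxes[n]),cv2.DIST_L2,5) for n in ims}
    best=min((minimize(cost,x0+np.array([a,0,b,c]),method="Nelder-Mead",options=dict(initial_simplex=x0+np.array([a,0,b,c])+np.vstack([np.zeros(4),np.diag([.005,.002,.005,.06])]),maxiter=250)) for a in(-.004,.004) for b in(-.008,0) for c in(-.08,.08)),key=lambda o:o.fun)
    return best,W
if __name__=="__main__":
    ims={n:cv2.imread(f"pics/d_{n}.png") for n in("side","top")}
    ee=np.array(r.read_state()["ee_pos"])
    faces=dict(side=cor[:,1]>0,top=np.ones(8,bool))
    boxes=dict(side=(255,185,52,60),top=(290,160,50,26))
    b,W=fit(ims,ee,S,faces,boxes)
    print("shift mm",(b.x[:3]*1e3).round(1),"pitch",np.degrees(b.x[3]).round(1),b.fun)
    out=[]
    for n,(u,v) in(("side",(245,180)),("top",(275,150))):
        k=5;c=cv2.resize(ims[n][v:v+80,u:u+80],None,fx=k,fy=k,interpolation=3)
        q=((proj(n,W(b.x))-[u,v]+.5)*k).astype(int)
        for i in range(8):
            for j in range(i):
                if (cor[i]!=cor[j]).sum()==1: cv2.line(c,tuple(map(int,q[i])),tuple(map(int,q[j])),(255,255,0),1)
        out.append(c)
    cv2.imwrite("pics/d2.png",np.hstack(out))
    f=((W(b.x)-seat)@S*1e3);print("foot back edge in seat frame",f[(cor[:,2]<0)&(cor[:,0]>0)].round(1).tolist())
E
python3 hand.py 2>/dev/null
```

```text
shift mm [-4.3  3.7 -5.3] pitch -14.9 2.61381666385342
foot back edge in seat frame [[-5.0, -26.4, -58.6], [-5.0, 33.6, -58.6]]
```

View pics/d2.png

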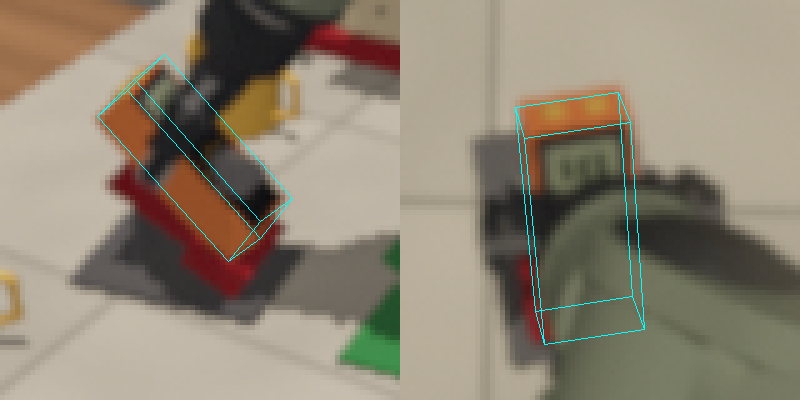

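The overlay confirms the meter pitched about 12–15° foot-down in the grip. I'm firming the grip, refitting with the finger-centred constraint, levelling the meter to the rest and retrying.

```bash
sed -i 's#(p\[1\]/.002)\*\*2+ (p\[0\]/.01)\*\*2+(p\[3\]/.2)\*\*2)\*.02#(p[1]/.0007)**2+(p[0]/.004)**2+(p[2]/.006)**2+(p[3]/.2)**2)*.04#' hand.py
cat > st.py <<'E'
from hand import *
faces=dict(side=cor[:,1]>0,top=np.ones(8,bool));boxes=dict(side=(255,185,52,60),top=(290,160,50,26))
def look(tag,S0,x0=np.zeros(4)):
    ims={n:r.grab_frame(n)["image"] for n in("side","top")}
    for n in ims: cv2.imwrite(f"pics/{tag}_{n}.png",ims[n])
    ee=np.array(r.read_state()["ee_pos"]);b,W=fit(ims,ee,S0,faces,boxes,x0)
    w=W(b.x);mid=w.mean(0);print(tag,"shift",(b.x[:3]*1e3).round(1),"pitch",np.degrees(b.x[3]).round(1),round(b.fun,2),"mid in seat",((mid-seat)@S*1e3).round(1))
    return ee,mid,b.x[3]
E
python3 - <<'E' 2>/dev/null
from st import *
r.gripper_to(.05,80)
ee,mid,th=look("e",S)
np.savez("g.npz",ee=ee,mid=mid,th=th)
s=r.read_state();print(s["clock"],round(s["grip_width"],4))
# meter pose Rm=S*Ry(th); want S -> tool rot S*Ry(-th), position keeps mid-in-tool
th=-np.radians(12)
Rt=S@Ro.from_euler("y",-th).as_matrix()
off=S.T@(ee-mid)                       # in tool(S)-aligned frame
P=seat+S@np.array([-.035,0,.010])+Rt@off
q=r.ik(P,eul(tool(Rt,0)));print((P-ee).round(4),q is not None and np.round(q,0),np.round(s["q"],0))
E
```

```text
e shift [-1.7  0.6 -5.3] pitch -15.2 2.77 mid in seat [-37.7   0.4   4.5]
16.35 0.0588
[ 0.0076  0.001  -0.0032] [ 36.  53. -60. 103.  69.  45.  44.] [ 41.  55. -65. 113.  95.  40.  23.]
```

```bash
python3 - <<'E' 2>/dev/null
from st import *
d=np.load("g.npz");ee,mid=d["ee"],d["mid"];th=np.radians(13)
Rt=S@Ro.from_euler("y",th).as_matrix();off=S.T@(ee-mid)
P=seat+S@np.array([-.04,0,.010])+Rt@off
r.move_linear(ee+S@[-.02,0,.01],v=.1)
r.reach(P,eul(tool(Rt,0)));r.pause(.2)
s=r.read_state();print(s["clock"],np.round(s["q"],0),np.round(s["contact_force"],1))
ims={n:r.grab_frame(n)["image"] for n in("side","top")}
ee2,mid2,p2=look("f",Rt,np.array([0,0,-.005,-.2]))
np.savez("g2.npz",ee=ee2,mid=mid2,th=p2,Rt=Rt)
print("meter pitch vs rest",np.degrees(th+p2).round(1))
E
```

```text
17.4 [ 36.  53. -62. 102.  68.  47.  45.] [ 0.2  0.  -2.5]
f shift [-0.2 -0.1 -6.6] pitch -16.4 4.25 mid in seat [-38.7  -1.    8.2]
meter pitch vs rest -3.4
```

```bash
python3 - <<'E' 2>/dev/null
from st import *
d=np.load("g2.npz");Rt=d["Rt"]
s=r.read_state();p=np.array(s["ee_pos"]);c0=np.array(s["contact_force"])
def rep(t):
    s=r.read_state();print(t,round(s["clock"],2),((np.array(s["ee_pos"])-p)@S*1e3).round(1),((np.array(s["contact_force"])-c0)@S).round(1),np.round(s["ft_torque"],2))
rep("s")
h=r.move_linear(p+S@[.048,0,0],v=.03,stop_force=5);rep(h);r.pause(.2);rep("")
look("h",Rt,np.array([0,0,-.005,-.25]))
E
```

```text
s 17.6 [0. 0. 0.] [0. 0. 0.] [-0.05  0.46  0.03]
True 18.58 [29.6  0.2 -0.3] [-5.4  0.5  2.8] [-0.1   0.5   0.07]
 18.78 [29.4  0.1 -1. ] [-1.7  0.5  0.1] [0.03 0.5  0.04]
h shift [-1.4 -0.3 -7. ] pitch -10.9 4.32 mid in seat [-11.8  -1.2   7. ]
```

```bash
python3 - <<'E' 2>/dev/null
from st import *
Rt=np.load("g2.npz")["Rt"]
s=r.read_state();p=np.array(s["ee_pos"]);c0=np.array(s["contact_force"])
def rep(t):
    s=r.read_state();print(t,round(s["clock"],2),((np.array(s["ee_pos"])-p)@S*1e3).round(1),((np.array(s["contact_force"])-c0)@S).round(1),np.round(s["ft_torque"],2))
for k in range(1,5):
    h=r.move_linear(p+S@[.003*k,0,0],v=.02,stop_force=10);r.pause(.15);rep(h)
    if h:break
look("i",Rt,np.array([0,0,-.005,-.2]))
# side-view red (stand) pixels near cheek and orange foot extents
E
```

```text
True 19.24 [ 1.9 -0.2  0.3] [-12.   -1.4   2.3] [-0.17  0.68  0.13]
i shift [-2.4 -0.4 -7. ] pitch -9.6 4.37 mid in seat [-11.2  -1.5   7.5]
```

```bash
python3 - <<'E' 2>/dev/null
from st import *
out=[]
# stand model: rest edges, cheeks, lip lines in stand seat frame
def seg(n,c,a,b,u,v,k,col):
    q=((proj(n,seat+np.array([a,b])@S.T)-[u,v]+.5)*k).astype(int);cv2.line(c,tuple(map(int,q[0])),tuple(map(int,q[1])),col,1)
for n,(u,v) in(("side",(252,187)),("top",(285,155))):
    k=8;c=cv2.resize(cv2.imread(f"pics/i_{n}.png")[v:v+62,u:u+50],None,fx=k,fy=k,interpolation=3)
    mm=.001
    for y in(33,-33): seg(n,c,np.array([-2,y,-70])*mm,np.array([-2,y,-28])*mm,u,v,k,(0,255,0))      # cheek inner top edges
    seg(n,c,np.array([-2,33,-70])*mm,np.array([-2,-33,-70])*mm,u,v,k,(0,255,0))
    for y in(20,-20): seg(n,c,np.array([18,y,-70])*mm,np.array([18,y,50])*mm,u,v,k,(255,255,0))
    out.append(c)
cv2.imwrite("pics/i1.png",np.hstack(out))
E
```

```text
(no output)
```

View pics/i1.png

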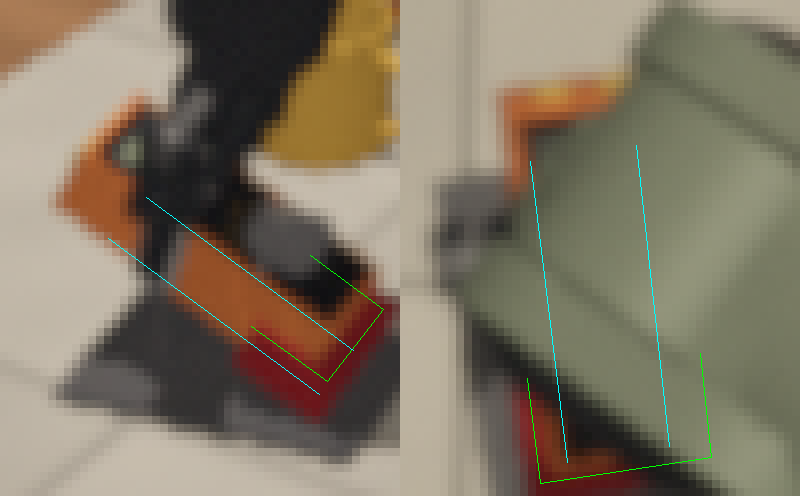

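The crop shows the near cheek (side 235–330, 320–415) covering the meter's lower flank, so the foot is between the cheeks. The back edge lies along the rest line, and the foot rim (top 560–615, 462) is just short of the lip. The meter is on the rest, so I slide it down-slope until the lip stops it.

```bash
python3 - <<'E' 2>/dev/null
from st import *
s=r.read_state();p=np.array(s["ee_pos"]);c0=np.array(s["contact_force"])
def rep(t):
    s=r.read_state();print(t,round(s["clock"],2),((np.array(s["ee_pos"])-p)@S*1e3).round(1),((np.array(s["contact_force"])-c0)@S).round(1),np.round(s["ft_torque"],2),round(s["grip_width"],4))
r.move_linear(p+S@[-.0022,0,0],v=.02);r.pause(.15);rep("relax")
h=r.move_linear(p+S@[-.0022,0,-.016],v=.025,stop_force=9);r.pause(.15);rep(h)
E
```

```text
relax 19.77 [-2.1 -0.1 -0.2] [14.2  1.3 -3.8] [-0.1   0.45  0.03] 0.0588
True 20.41 [ -1.9   0.2 -10.8] [9.9 1.3 5.4] [-0.02 -0.65  0.14] 0.0591
```

```bash
python3 - <<'E' 2>/dev/null
from st import *
Rt=np.load("g2.npz")["Rt"]
s=r.read_state();p=np.array(s["ee_pos"]);r.gripper_to(.064,20)
s=r.read_state();print(s["clock"],np.round(s["contact_force"],1),s["grip_force"])
r.gripper_to(.083);s=r.read_state();print(s["clock"],np.round(s["contact_force"],1))
r.move_linear(p+Rt@[-.12,0,0],v=.15,stop_force=8)
s=r.read_state();q=np.array(s["ee_pos"]);print(s["clock"],(q-p).round(3),np.round(s["contact_force"],1))
r.move_linear(q+S@np.array([-.1,0,0])+[-.1,-.08,.05],v=.3)
for n in("side","top"): cv2.imwrite(f"pics/j_{n}.png",r.grab_frame(n)["image"])
E
cat > fin.py <<'E'
from st import *
import sys
# full-silhouette fit of the resting meter: front face+sides, both views
K=6
def mk(im,box):
    u,v,w,h=box;i=cv2.resize(im[v:v+h,u:u+w],None,fx=K,fy=K,interpolation=3);H=cv2.cvtColor(i,cv2.COLOR_BGR2HSV)
    return cv2.inRange(H,(6,130,60),(18,255,255))
tag=sys.argv[1];boxes={"side":(250,180,65,70),"top":(285,150,55,75)}
ims={n:cv2.imread(f"pics/{tag}_{n}.png") for n in boxes};Mk={}
for n in boxes:
    o=mk(ims[n],boxes[n]);k,l,st,_=cv2.connectedComponentsWithStats(cv2.morphologyEx(o,cv2.MORPH_CLOSE,np.ones((9,9))))
    o=(l==1+st[1:,4].argmax()).astype(np.uint8);hull=cv2.convexHull(cv2.findNonZero(o));Mk[n]=cv2.fillConvexPoly(np.zeros_like(o),hull,1).astype(np.float32)
    print(n,"orange px",o.sum()/K/K)
vis={"side":lambda w:w,"top":lambda w:w}
def W(p):return seat+S@p[:3]+cor@(S@Ro.from_euler("xyz",p[3:]).as_matrix()).T
def cost(p):
    c=0
    for n in boxes:
        u,v,w,h=boxes[n];q=((proj(n,W(p))-[u,v]+.5)*K-.5)
        m=np.zeros((h*K,w*K),np.float32);cv2.fillConvexPoly(m,cv2.convexHull(np.round(q*16).astype(np.int32)),1.,shift=4)
        c+=np.abs(cv2.GaussianBlur(m-Mk[n],(0,0),4)).sum()/K/K
    return c+np.sum((p[3:]/.15)**2)*3
b=None
for x0 in([0,0,0,0,0,0],[-.005,0,.006,0,.1,0],[0,0,.01,0,-.1,0]):
    x0=np.array(x0,float)
    for _ in range(2):
        o=minimize(cost,x0,method="Nelder-Mead",options=dict(initial_simplex=x0+np.vstack([np.zeros(6),np.diag([.004,.003,.006,.05,.05,.05])]),maxiter=500));x0=o.x
    if b is None or o.fun<b.fun:b=o
print("mid in seat mm",(b.x[:3]*1e3).round(1),"rot deg",np.degrees(b.x[3:]).round(1),"cost",round(b.fun,1),"cost at home",round(cost(np.zeros(6)),1))
E
python3 fin.py j 2>/dev/null
```

```text
20.6333 [ 0.1 -0.8  0.1] 0.0
20.9667 [-0.9 -0.4  0.5]
21.9167 [-0.035 -0.006  0.114] [-1.1 -0.   0.6]
side orange px 346.0
top orange px 405.0
mid in seat mm [-2.3 -0.4 -3.9] rot deg [-0.5  1.7  7.3] cost 100.3 cost at home 207.7
```

```bash
cat > fin2.py <<'E'
exec(open("fin.py").read().split("b=None")[0])
# ignore pixels covered by cheeks / lip
Wt={}
for n in boxes:
    u,v,w,h=boxes[n];m=np.ones((h*K,w*K),np.float32)
    for y0,y1,z0,z1 in((33,40,-79,-28),(-40,-33,-79,-28),(-40,40,-79,-70)):
        P=np.array([[x,y,z] for x in(-3,30) for y in(y0,y1) for z in(z0,z1)])/1e3
        q=((proj(n,seat+P@S.T)-[u,v]+.5)*K-.5);cv2.fillConvexPoly(m,cv2.convexHull(np.round(q).astype(np.int32)),0.)
    Wt[n]=cv2.erode(m,np.ones((7,7)))
def cost(p):
    c=0
    for n in boxes:
        u,v,w,h=boxes[n];q=((proj(n,W(p))-[u,v]+.5)*K-.5)
        m=np.zeros((h*K,w*K),np.float32);cv2.fillConvexPoly(m,cv2.convexHull(np.round(q*16).astype(np.int32)),1.,shift=4)
        c+=(Wt[n]*np.abs(cv2.GaussianBlur(m-Mk[n],(0,0),4))).sum()/K/K
    return c+np.sum((p[3:]/.05)**2)*3
x0=np.array([-.002,0,-.004,0,0,0])
for k in range(3):
    o=minimize(cost,x0,method="Nelder-Mead",options=dict(initial_simplex=x0+np.vstack([np.zeros(6),np.diag([.004,.003,.006,.05,.05,.05])*(-1)**k]),maxiter=500));x0=o.x
print("mid in seat mm",(x0[:3]*1e3).round(1),"rot deg",np.degrees(x0[3:]).round(1),"cost",round(o.fun,1))
np.save("rest.npy",x0)
for n in ims:
    g=ims[n].astype(np.float32).min(2)
    t=np.radians(np.arange(0,360,15));out=0
    for rad in(.012,.0145,.017):
        P=np.c_[np.full(t.size,-.036),rad*np.cos(t),-.026+rad*np.sin(t)]
        q=proj(n,seat+S@x0[:3]+P@S.T).astype(np.float32);out=out+cv2.remap(g,q[:,0].copy(),q[:,1].copy(),1).ravel()/3
    print(n,dict(zip(range(0,360,15),out.astype(int).tolist())))
E
python3 fin2.py j 2>/dev/null
```

```text
side orange px 346.0
top orange px 405.0
mid in seat mm [-1.8  0.5 -3.2] rot deg [0.  1.3 2.8] cost 56.7
side {0: 74, 15: 71, 30: 76, 45: 90, 60: 105, 75: 114, 90: 115, 105: 115, 120: 122, 135: 132, 150: 141, 165: 146, 180: 146, 195: 137, 210: 126, 225: 117, 240: 99, 255: 78, 270: 63, 285: 61, 300: 68, 315: 74, 330: 76, 345: 78}
top {0: 84, 15: 92, 30: 93, 45: 95, 60: 109, 75: 114, 90: 106, 105: 99, 120: 100, 135: 100, 150: 98, 165: 92, 180: 81, 195: 76, 210: 86, 225: 92, 240: 81, 255: 63, 270: 48, 285: 47, 300: 53, 315: 60, 330: 67, 345: 74}
```

```bash
python3 - <<'E' 2>/dev/null
from place import *
x0=np.load("rest.npy")
ax=np.arange(-21,22,3)/1e3
for n in("top","side"):
    im=cv2.imread(f"pics/j_{n}.png").astype(np.float32).min(2)
    P=np.array([[-.036,y,-.026+z] for z in ax[::-1] for y in ax[::-1]])
    q=proj(n,seat+S@x0[:3]+P@S.T).astype(np.float32)
    print(n);print(cv2.remap(im,q[:,0].reshape(15,15),q[:,1].reshape(15,15),1).astype(int))
E
```

```text
top
[[ 31  36  52  66  78  85  92  95  96  93  86  71  55  41  37]
 [ 37  50  64  79  91 101 102 100  98  99  96  87  71  51  39]
 [ 42  59  75  86  99 111 111 105  99  99 100  96  83  62  43]
 [ 52  66  83  91 102 114 118 111 101  98 100  99  91  71  49]
 [ 66  74  88  93  99 112 120 116 105  99 100 101  94  77  55]
 [ 71  78  91  95  96 105 116 116 108 100  99  99  94  77  54]
 [ 61  74  91  95  93  97 106 109 105 100  98  96  90  71  49]
 [ 46  64  84  94  93  91  96 102 103 101  98  92  81  61  43]
 [ 34  51  74  88  94  90  91  96 101 102 100  90  73  51  36]
 [ 29  39  59  78  89  91  88  92  97 101 101  91  70  46  32]
 [ 28  31  43  60  74  80  80  83  90  97  98  91  70  47  33]
 [ 26  27  32  41  52  59  60  64  74  84  87  82  64  43  33]
 [ 27  26  27  29  34  37  39  43  53  62  65  59  48  35  30]
 [ 27  26  25  25  26  28  27  29  36  42  42  37  32  29  28]
 [ 27  26  24  24  24  26  26  26  28  30  29  28  27  27  28]]
side
[[ 53  58  62  62  62  64  65  66  74  90 110 134 151 162 166]
 [ 78  81  80  82  87  92  98  96  93  94 114 133 149 160 167]
 [ 88  88  88  92 101 112 113 115 114 113 117 134 149 161 165]
 [ 89  83  84  89  98 110 120 122 123 123 128 137 149 159 166]
 [ 84  79  76  81  90 101 111 119 122 123 129 139 152 161 165]
 [ 82  74  73  75  80  91 102 109 116 121 128 138 150 160 166]
 [ 82  76  70  72  77  84  94 104 111 118 126 138 150 159 164]
 [ 88  78  74  72  74  81  89  98 107 116 126 136 148 157 164]
 [ 98  88  77  73  73  75  83  91 101 111 122 132 142 151 159]
 [ 99  91  81  74  71  73  76  85  95 106 116 125 136 147 156]
 [100  92  83  76  72  71  75  81  90 101 113 123 134 144 152]
 [ 90  93  85  77  72  69  69  75  84  96 109 122 133 142 150]
 [ 78  78  79  71  63  60  59  61  69  85 102 116 132 143 148]
 [ 54  58  56  51  46  41  38  46  57  71  96 121 136 146 152]
 [ 33  36  36  34  27  25  28  31  50  74  99 123 142 153 156]]
```

The rectified patch shows the dial's bar axis at about 62°, with the bright end up-left, so the pointer is at the 60° click. I pinch it there and turn 90° clockwise.

```bash
cat > dial.py <<'E'
from place import *
x0=np.load("rest.npy");mid=seat+S@x0[:3]
D=lambda h:mid+S@np.array([-.029-h,0,-.026])      # TCP pos, h = TCP height above dial_grip
O=lambda phi:eul(tool(S@Ro.from_euler("x",phi,degrees=True).as_matrix(),0))
E
python3 - <<'E' 2>/dev/null
from dial import *
s=r.read_state();print(s["clock"],np.round(s["q"],0),np.round(s["ee_pos"],3))
r.reach(D(.10),O(-30));s=r.read_state();print(s["clock"],np.round(s["q"],0))
ok=[r.ik(D(.019),O(p)) is not None for p in(-30,0,30,60,70)];print(ok)
r.gripper_to(.045,20)
h=r.move_linear(D(.04),v=.15); r.pause(.15);c0=np.array(r.read_state()["contact_force"])
h=r.move_linear(D(.019),v=.04,stop_force=4)
def rep(t):
    s=r.read_state();print(t,round(s["clock"],2),((np.array(s["ee_pos"])-D(0))@S*1e3).round(1),((np.array(s["contact_force"])-c0)@S).round(1),round(s["grip_width"],4),round(s["grip_force"],1))
rep(h)
if not h:
    for w in(.03,.02,.016,.013,.011):
        r.gripper_to(w,20);rep(w)
        if r.read_state()["grip_force"]>12:break
E
```

```text
23.1167 [ 75.  25. -84. 113.  31.  51.  78.] [ 0.494 -0.104  0.327]
24.2167 [ 34.  31. -44. 125.  88.  16.  47.]
[True, True, True, True, True]
False 26.05 [-18.9   0.1  -0.1] [ 0.6  1.  -1.2] 0.0448 0.0
0.03 26.35 [-19.1  -0.    0.1] [ 0.6  0.9 -1.4] 0.0301 0.0
0.02 26.62 [-19.1  -0.3   0.2] [-1.  -0.5  0.2] 0.0202 1.0
0.016 26.84 [-19.1  -0.9   0.7] [-1.9 -3.7  2.7] 0.016 3.2
0.013 27.06 [-19.2  -1.5   1.3] [-3.8 -7.   4.6] 0.0134 4.6
0.011 27.27 [-19.2  -1.6   1.3] [-5.7 -7.1  5.4] 0.0125 22.2
```

```bash
python3 - <<'E' 2>/dev/null
from dial import *
def rep(t):
    s=r.read_state();print(t,round(s["clock"],2),((np.array(s["ee_pos"])-D(0))@S*1e3).round(1),(np.array(s["contact_force"])@S).round(1),(np.array(s["ft_torque"])@S).round(2),round(s["grip_width"],4),np.round(s["q"],0))
rep("0")
C0=D(.019)+S@[0,-.0028,.002]
r.move_linear(C0,v=.02);rep("c")
r.gripper_to(.008,35);rep("grip")
print([np.round(r.ik(C0,O(p)),0).tolist() for p in(0,30,60)])
E
```

```text
0 27.27 [-19.2  -1.6   1.3] [-6.2 -7.6  6.1] [-0.04 -0.93 -1.66] 0.0125 [ 32.  43. -45. 121. 106.  23.  33.]
c 27.6 [-19.   -2.7   1.7] [-1.  -1.3 -1.5] [ 0.04  0.65 -0.15] 0.0128 [ 32.  43. -45. 121. 105.  23.  34.]
grip 27.82 [-19.   -2.8   1.7] [-3.  -0.5 -1.9] [ 0.02  0.95 -0.19] 0.0121 [ 32.  43. -45. 121. 105.  23.  34.]
[[37.0, 47.0, -53.0, 120.0, 103.0, 28.0, 9.0], [42.0, 51.0, -60.0, 120.0, 102.0, 34.0, -17.0], [44.0, 54.0, -65.0, 120.0, 102.0, 39.0, -45.0]]
```

```bash
python3 - <<'E' 2>/dev/null
from dial import *
C=D(.019)+S@[0,-.0028,.002]
def rep(t):
    s=r.read_state();F=np.array(s["contact_force"])@S;print(t,round(s["clock"],2),((np.array(s["ee_pos"])-C)@S*1e3).round(1),F.round(1),(np.array(s["ft_torque"])@S).round(2),round(s["grip_width"],4));return F
for p in(-15,0,15,30,45,60,64):
    r.reach(C,O(p));F=rep(p)
    if np.abs(F[1:]).max()>15:break
    C=C+S@np.array([0,*(F[1:]*1.5e-4)])
E
```

```text
-15 28.14 [ 0.1  0.1 -0.1] [-1.6  0.1 -1. ] [0.02 0.77 0.17] 0.0121
0 28.48 [ 0.1 -0.  -0.1] [-0.1 -0.5 -1.3] [0.01 0.74 0.15] 0.0123
15 28.82 [ 0.1 -0.   0.1] [-0.1  0.   0. ] [-0.04  0.47  0.05] 0.0118
30 29.16 [0.  0.2 0.2] [-1.3  0.9  0.2] [-0.    0.19  0.47] 0.0122
45 29.51 [-0.   0.5  0.4] [1.3 4.5 3.7] [ 0.   -0.44  1.02] 0.0122
60 29.86 [-0.   0.3  0.5] [0.9 4.4 5.2] [ 0.01 -0.69  0.79] 0.0117
64 30.11 [ 0.  -0.1  0.1] [0.4 2.1 3. ] [-0.05 -0.33  0.33] 0.0118
```

```bash
python3 - <<'E' 2>/dev/null
from dial import *
r.reach(np.array(r.read_state()["ee_pos"]),O(60));r.pause(.2)
r.gripper_to(.02,20);r.gripper_to(.05)
s=r.read_state();p=np.array(s["ee_pos"]);print(s["clock"],np.round(s["contact_force"],1))
r.move_linear(p+S@[-.10,0,0],v=.12)
r.move_linear(p+S@[-.15,0,0]+[-.12,-.1,.08],v=.3);r.pause(.4)
s=r.read_state();print(s["clock"],np.round(s["contact_force"],1))
for n in("side","top"): cv2.imwrite(f"pics/k_{n}.png",r.grab_frame(n)["image"])
E
cp rest.npy rest_j.npy; python3 fin2.py k 2>/dev/null | head -3
python3 - <<'E' 2>/dev/null
from place import *
x0=np.load("rest.npy");ax=np.arange(-21,22,3)/1e3
im=cv2.imread("pics/k_top.png").astype(np.float32).min(2)
P=np.array([[-.036,y,-.026+z] for z in ax[::-1] for y in ax[::-1]])
q=proj("top",seat+S@x0[:3]+P@S.T).astype(np.float32)
print(cv2.remap(im,q[:,0].reshape(15,15),q[:,1].reshape(15,15),1).astype(int))
b=np.array([[50,70]]);
for n in("side","top"):
    a=C[n]["image"].astype(int);k=cv2.imread(f"pics/k_{n}.png").astype(int)
    d=(np.abs(a-k).max(2)>60).astype(np.uint8);c,l,st,ce=cv2.connectedComponentsWithStats(d)
    print(n,[(s[:2]+s[2:4]//2).tolist()+[int(s[4])] for s in st[1:] if s[4]>12])
E
```

```text
31.2083 [-0.   0.3 -0.4]
35.9917 [ 0.5 -1.  -0.2]
side orange px 352.0
top orange px 401.0
mid in seat mm [ 0.4 -2.4 -3.5] rot deg [0.1 1.5 3. ] cost 61.8
[[ 32  39  58  74  85  93  96  98  97  90  77  60  44  37  37]
 [ 35  53  74  89  97 100 100  99  97  92  84  72  56  43  39]
 [ 42  62  84  96 100  99  97  93  91  91  91  87  74  55  42]
 [ 55  72  90  97  98  96  91  88  91  97 103 104  96  73  50]
 [ 69  79  90  95  94  92  90  92  99 108 115 119 111  89  59]
 [ 75  77  85  90  91  92  94  99 107 115 121 121 112  88  60]
 [ 63  68  80  88  93  96  99 103 108 113 113 110  99  76  52]
 [ 46  61  80  92  98 101 101 102 103 103  99  93  81  62  43]
 [ 35  54  80  95 101 101 100  97  94  92  88  81  69  51  38]
 [ 31  46  72  90  97  96  93  90  87  87  83  73  56  41  34]
 [ 28  36  57  76  83  82  80  81  81  78  72  59  45  33  31]
 [ 28  29  40  54  60  58  60  66  67  63  54  41  33  31  30]
 [ 27  25  30  34  37  38  41  45  47  44  38  31  29  28  29]
 [ 26  24  25  25  25  27  29  31  33  31  29  28  28  28  29]
 [ 27  25  23  23  24  25  26  26  27  27  26  27  27  27  31]]
side [[496, 7, 83], [433, 62, 1388], [509, 39, 71], [408, 86, 1238], [474, 70, 23], [482, 101, 54], [523, 102, 160], [477, 128, 270], [378, 150, 1501], [472, 168, 33], [501, 175, 66], [459, 191, 310], [529, 180, 47], [531, 206, 335], [449, 195, 20], [281, 214, 347], [360, 205, 58], [448, 217, 107], [526, 239, 227], [399, 245, 1330], [513, 279, 47]]
top [[310, 191, 516], [449, 237, 301], [432, 236, 33], [425, 248, 80], [403, 319, 5284], [351, 270, 30], [406, 293, 13], [508, 377, 3720], [345, 401, 41], [449, 416, 101]]
```

The bright pointer end of the dial now reads about 148°, which is the red-dot click. The meter is still in the stand, about 4 mm from my estimate of the seat point, and the image comparison shows nothing else moved.

```bash
python3 -c "
from rig import r
print(r.hand_in())"
```

```text
the job is handed in; nothing more can be done
None
```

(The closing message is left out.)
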